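# Turn the pharmacy bottle carousel to the jar

### The job

On the shop counter stands a small round carousel that holds one squat wide jar and two tall narrow bottles. Turn it by the black handle on its middle until the squat jar stands at the steel pointer on the base and the carousel clicks into place there; then let go. Leave the loose jar on the counter where it stands.

Things in the scene. Friction and masses are not known exactly. Their poses are not given: they have to be found in the camera images.
- carousel (a joint): Angle (rad) of a white disc, 260 mm wide, top 42 mm up, turning about a vertical axis on a fixed base. 0 = jar at the pointer; grows counter-clockwise from above. Starts at 0.5 to 1.4: turn clockwise by that much. Spring detents at 0 and +-2.094 draw it in over bumps 12 degrees either side, to within 5 degrees, and hold against 0.08 N m; elsewhere it turns easily (0.01 N m) and stays where left.
- handle (a point): Centre of the black bar handle on a thin steel column on the carousel's axis; turns with it. Bar 70 mm long, 16 wide, 32 tall, from 135 to 167 mm above the counter; this point is at 151 mm. x axis along the bar, pointing away from the jar; z up. The disc's bottles end 11 mm or more below the bar.
- jar (a point): Top centre of the carousel's squat amber jar (60 mm wide, 60 tall, full-width white lid), 88 mm from the axis, 102 mm above the counter; axes as the handle's. Two narrow bottles (42 mm wide, 82 tall) stand 120 degrees either side; all are fixed. The pointer is a steel wedge on the base's tongue, tip 141 mm from the axis, top 54 mm up, on the side nearer the robot.
- loose_jar: A like squat jar, 60 mm wide and 60 mm tall, standing loose on the counter to one side of the carousel, 0.16 kg; origin at the centre of its underside, z up. A bystander, not to be moved.

How it is judged:
By the outcome, as a careful person would: the job done as asked, in the order asked, and still so for the second after the job is handed in, with the robot touching nothing.
It also fails if it takes over 32 s, if anything falls off the work surface, if the arm or the gripper's body presses on something with over 40 N, if the wrist force passes 120 N, or if a joint passes its speed limit or range.

### The arm

A 6-joint arm with a two-finger parallel gripper is mounted at the origin on the work surface. World frame = base frame: x ahead of the robot, y to its left, z up, the work surface at z = 0. Lengths are in mm, angles in rad, forces in N, time in s.
With the tool pointing down it reaches from about 275 to 750 mm from the base axis. Payload 10.2 kg.
Tool frame: the origin (TCP) lies at the very end of the fingers, on their centre line; the grasp point (between the pads) lies 19 mm behind it; x points along the fingers, y is the direction in which the jaws open and shut, and the axes are right-handed (so a half turn about x gives the same grasp; the last joint's range is limited). The gripper opens to 85 mm and grips with 20 to 120 N. Pads are 22 mm wide; open, the fingers measure 114 mm over their backs; the gripper's body (76 mm by 85 mm) begins 54 mm behind the grasp point. The pads swing forward as they close: fully open they stand 13 mm farther back than shut.
Start: joints at [-1.402, 0.313, 1.498, -0, 1.331, -0.223], TCP at [200.461, -485.228, 231.294] pointing down, gripper open.
Joint ranges: [-2.94, 2.94], [-0.97, 2.17], [0.19, 2.56], [-1.23, 4.37], [0.02, 3.11], [-2.88, 2.88]. Speed limits (rad/s): [2.39, 2.39, 3.01, 3.14, 3.14, 3.14].

### API

Orientations are given as a unit quaternion [w, x, y, z].
In Python, from rig import ctrl, viewer, finish_job gives the robot as it stands.
- The arm moves only by the tool carry_out, never from a script. Its argument "targets" is a list of rows, each an object of numbers: "x", "y", "z": the shift along the world's x, y, z in m; "ax", "ay", "az": the turn, a rotation vector about the world's x, y, z in rad; "hand": the opening, from -1 (shut) to 1 (fully open). A call has 1 to 5 rows; each row is the pose to reach, as a shift and turn from the pose commanded when the call began; what a row does not reach only later rows make up. A row lasts 1/8 s, in which the tool goes at most 62.5 mm and 10.7 degrees, less where a joint would pass 70% of its speed; a pose out of reach is approached as far as the arm can. A call with a gripper value outside its range is refused whole. The fingers move at their own pace and stop on an object; "grip_force" is the grip in N (left out, the last holds). Time passes only in rows, so rows that repeat a pose let the fingers close. It gives the time, the measured TCP pose, the force and the opening at its end, in the units of the state.
- ctrl.sense(): the state, without advancing time (a new reading comes with each control period).
- viewer.capture(name): name is "scene" or "top" or "wrist"; returns the picture (384x512x3 uint8, blue, green, red); there is no depth.
- viewer.camera_info(name): a dict with "fx", "fy", "cx", "cy" (pixels), "k1" (the pictures are not rectified: a ray, as slopes to the right and down, at radius r is drawn at 1 + k1 r^2 times it, then the intrinsics apply), "R" (3x3) and "t" (3): a world point X has camera coordinates R X + t. Camera axes: x right, y down, z forward; pixel columns grow to the right and rows downward; lengths in mm; the calibration is good to about 2 mm. A picture is of the moment at which its call begins: read the wrist's pose just before it. camera_info takes no time and is no camera call; for the wrist camera it gives the pose at the moment of the call.
- finish_job(): hands the job in, once; it reports no verdict.
The state is a dict: "time_s": time; "joints": joint angles; "dq": joint speeds; "tau": joint torques, N m; "eef_pos": TCP position; "ee_rot": TCP orientation; "force": force on the tool from outside, world axes, zero at the start; "wrist_torque": the same for the moment, N m; "grip_width": opening from 0.0 (shut) to 1.0 (fully open).
Only numpy, scipy, OpenCV 4.12 (cv2) and the standard library are available. Lean on these libraries where they do the work, as an engineer would, in place of code of your own. Each camera call takes 0.05 s, during which the arm holds its last target. There are 200 camera calls.

## Working session

There is one attempt and no reset: what is moved stays moved. The work goes in short steps, Python scripts to look and compute and a tool call to move; the robot and the scene stay as the last step left them, time stands still between calls to the robot, and variables do not carry over. Pictures are saved under pics/ and viewed, about 8 in all and at most 12, crops included, and the job is handed in when it is done.

Besides the shell and the picture viewer there is one more tool, called after "Request:" as name(argument=value, ...), one argument or row to a line, values as JSON. carry_out: Moves the arm, as the interface text tells. Its arguments: {"type":"object","properties":{"targets":{"type":"array"},"grip_force":{"type":"number"}},"required":["targets"]}

```bash
mkdir -p pics
cat > h.py <<'E'
import numpy as np, cv2
from rig import ctrl, viewer, finish_job
def info(n):
    c=viewer.camera_info(n); c['R']=np.array(c['R']).reshape(3,3); c['t']=np.array(c['t']); return c
def ray(c,u,v):
    K=np.array([[c['fx'],0,c['cx']],[0,c['fy'],c['cy']],[0,0,1]],float)
    p=cv2.undistortPoints(np.array([[[u,v]]],float),K,np.array([c['k1'],0,0,0.]))[0,0]
    return -c['R'].T@c['t'], c['R'].T@np.array([p[0],p[1],1])
def onz(c,u,v,z):
    o,d=ray(c,u,v); return o+d*(z-o[2])/d[2]
def proj(c,X):
    K=np.array([[c['fx'],0,c['cx']],[0,c['fy'],c['cy']],[0,0,1]],float)
    return cv2.projectPoints(np.array(X,float).reshape(-1,1,3),cv2.Rodrigues(c['R'])[0],c['t'],K,np.array([c['k1'],0,0,0.]))[0][:,0]
E
python3 - <<'E'
from h import *
for n in ['top','scene']:
    im=viewer.capture(n); cv2.imwrite(f'pics/{n}0.png',im); c=info(n); print(n,c['fx'],c['k1'],(-c['R'].T@c['t']).round(),c['R'].round(2).tolist())
s=ctrl.sense(); print(s['time_s'],s['eef_pos'],s['ee_rot'],s['grip_width'])
E
```

```text
top 462.7666054319253 -0.05545425416546131 [ 392.  -25. 1589.] [[0.02, -1.0, -0.0], [-1.0, -0.02, -0.1], [0.1, 0.01, -1.0]]
scene 387.0197949968611 0.036705366196295684 [ 844. -590. 1066.] [[0.86, 0.51, 0.02], [0.43, -0.71, -0.56], [-0.28, 0.49, -0.83]]
0.1 [ 200.42676017 -485.00073353  230.79338231] [ 0.13722495  0.69359796  0.13804846 -0.693566  ] 1.003566605405469
```

View pics/top0.png

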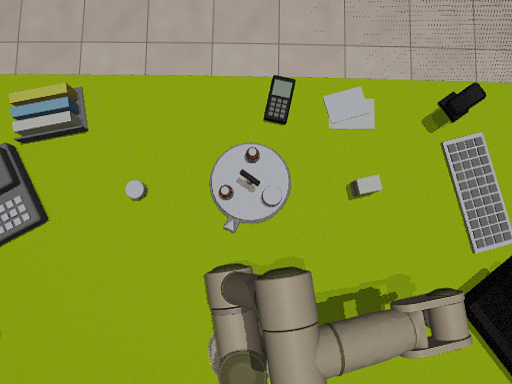

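View pics/scene0.png

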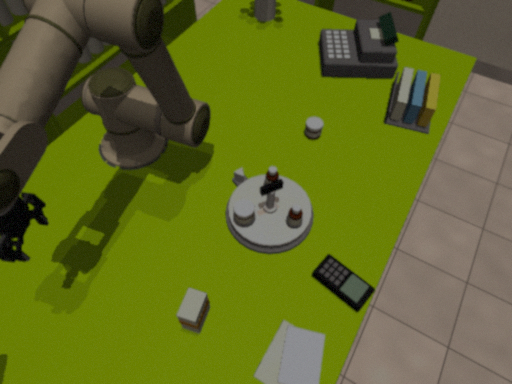

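The top view shows the disc centred near (250,182), the handle bar from (242,171) to (259,184), the jar lid at (271,196), the pointer near (231,225), bottles at (252,154) and (226,191), and the loose jar at (135,190). The scene view shows the same layout.

```bash
cat > m.py <<'E'
from h import *
def handle(n,box):
    im=viewer.capture(n); c=info(n); x0,y0,x1,y1=box
    m=np.zeros(im.shape[:2],np.uint8); m[y0:y1,x0:x1]=(im[y0:y1,x0:x1].max(2)<60)*255
    k,_=cv2.findContours(m,0,2); k=max(k,key=cv2.contourArea); r=cv2.minAreaRect(k)
    return im,c,r,cv2.contourArea(k)
E
python3 - <<'E'
from m import *
im,c,r,a=handle('top',(236,165,266,190)); print(r,a)
b=cv2.boxPoints(r); P=np.array([onz(c,*p,162) for p in b]); print(P.round(1).tolist(),P.mean(0).round(1))
hc=P.mean(0)
# disc: non-green contour
hsv=cv2.cvtColor(im,cv2.COLOR_BGR2HSV); g=((hsv[...,1]<120)*255).astype(np.uint8); m=np.zeros_like(g); m[135:240,200:300]=g[135:240,200:300]
k,_=cv2.findContours(m,0,2); k=max(k,key=cv2.contourArea); D=np.array([onz(c,*p[0],42)[:2] for p in k])
from scipy.optimize import least_squares
s=least_squares(lambda q:np.hypot(*(D-q[:2]).T)-130,[*hc[:2]],loss='soft_l1',f_scale=3); o=s.x; print('disc',o.round(1))
d=np.hypot(*(D-o).T); print('tip far',D[d.argmax()],d.max()); T=D[d>140]; print('tongue dir',np.arctan2(*(T.mean(0)-o)[::-1]))
for nm,u,v,z in [('jar',271,196,102),('ptr',232,224,54),('b1',252,154,124),('b2',226,191,124),('loose',135,190,60)]:
    p=onz(c,u,v,z)[:2]; print(nm,p.round(1),np.hypot(*(p-o)).round(1),np.arctan2(*(p-o)[::-1]).round(3))
cv2.imwrite('pics/z.png',np.hstack([cv2.resize(im[135:240,200:300],None,fx=5,fy=5,interpolation=2)]))
E
```

```text
((248.76002502441406, 178.32000732421875), (21.600000381469727, 7.200000286102295), 36.869895935058594) 87.0
[[574.9, 26.0, 162.0], [593.2, 13.0, 162.0], [553.6, -41.4, 162.0], [535.4, -28.4, 162.0]] [564.2  -7.7 162. ]
disc [560.2  -8.5]
tip far [394.5231272   39.36398752] 172.47932860398197
tongue dir 2.5846879597770176
jar [515.4 -79.8] 84.2 -2.132
ptr [424.   46.1] 146.7 2.76
b1 [647.5 -16.2] 87.6 -0.088
b2 [526.9  64.3] 80.1 2.0
loose [530.6 371.9] 381.6 1.649
```

View pics/z.png

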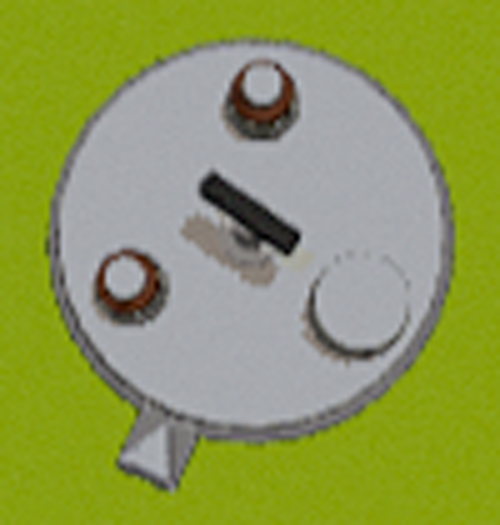

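Run:
```python
from m import *
im,c,r,a=handle('top',(236,165,266,190))
im2,c2,r2,a2=handle('scene',(255,172,288,200)); print(r2,a2)
u=r[0];w=r2[0]
o1,d1=ray(c,*u);o2,d2=ray(c2,*w)
A=np.stack([d1,-d2],1);q=np.linalg.lstsq(A,o2-o1,rcond=None)[0]; print((o1+d1*q[0]).round(1),(o2+d2*q[1]).round(1))
for p in [(231,220),(229.4,230)]: print(onz(c,*p,54).round(1))
import scipy.spatial.transform as t
s=ctrl.sense();R=t.Rotation.from_quat(s['ee_rot'],scalar_first=True).as_matrix();print(R.round(3).tolist(),np.arctan2(R[1,1],R[0,1]),s['joints'])
```

```text
((272.03448486328125, 184.58621215820312), (18.382904052734375, 25.210840225219727), 23.198589324951172) 263.5
[565.7  -8.8 162.3] [568.3  -7.1 162.7]
[437.2  49.7  54. ]
[404.1  54.3  54. ]
[[-0.0, 0.382, -0.924], [0.001, -0.924, -0.382], [-1.0, -0.001, -0.0]] -1.179036784886017 [-1.40240799e+00  3.13120062e-01  1.49801497e+00  8.79305716e-06
  1.33098442e+00 -2.23373261e-01]
```

Request:
carry_out(
  targets=[
    {"x":0.037,"y":0.048,"z":0.006,"az":0.116},
    {"x":0.074,"y":0.096,"z":0.012,"az":0.232},
    {"x":0.11,"y":0.143,"z":0.018,"az":0.348},
    {"x":0.147,"y":0.191,"z":0.024,"az":0.464},
    {"x":0.183,"y":0.239,"z":0.03,"az":0.58},
  ],
)

```text
invalid input at $.targets[0]: expected keys x, y, z, ax, ay, az, hand
```

Request:
carry_out(
  targets=[
    {"x":0.037,"y":0.048,"z":0.006,"ax":0,"ay":0,"az":0.116,"hand":1},
    {"x":0.074,"y":0.096,"z":0.012,"ax":0,"ay":0,"az":0.232,"hand":1},
    {"x":0.11,"y":0.143,"z":0.018,"ax":0,"ay":0,"az":0.348,"hand":1},
    {"x":0.147,"y":0.191,"z":0.024,"ax":0,"ay":0,"az":0.464,"hand":1},
    {"x":0.183,"y":0.239,"z":0.03,"ax":0,"ay":0,"az":0.58,"hand":1},
  ],
)

```text
time_s: 0.88
eef_pos: [384.3, -244.5, 261.6]
ee_rot: [0.331, 0.625, 0.331, -0.625]
force: [0.4, -0.3, -0.3]
grip_width: 0.998
```

Request:
carry_out(
  targets=[
    {"x":0.046,"y":0.06,"z":0,"ax":0,"ay":0,"az":0,"hand":1},
    {"x":0.092,"y":0.119,"z":0,"ax":0,"ay":0,"az":0,"hand":1},
    {"x":0.137,"y":0.179,"z":0,"ax":0,"ay":0,"az":0,"hand":1},
    {"x":0.183,"y":0.238,"z":0,"ax":0,"ay":0,"az":0,"hand":1},
    {"x":0.183,"y":0.238,"z":0,"ax":0,"ay":0,"az":0,"hand":1},
  ],
)

```text
time_s: 1.5
eef_pos: [567.5, -6.0, 261.1]
ee_rot: [-0.331, -0.625, -0.331, 0.625]
force: [0.5, -1.6, 0.5]
grip_width: 1.001
```

Run:
```python
from h import *
c=info('wrist'); im=viewer.capture('wrist'); cv2.imwrite('pics/w0.png',im)
print(proj(c,[[566,-8,167],[566,-8,151]]).round(),(-c['R'].T@c['t']).round(),c['R'].round(2).tolist())
np.savez('w0.npz',**{k:c[k] for k in c if k!='name'})
```

```text
[[254. 195.]
 [254. 190.]] [611.  55. 404.] [[0.83, -0.56, 0.0], [-0.54, -0.79, 0.29], [-0.17, -0.24, -0.96]]
```

View pics/w0.png

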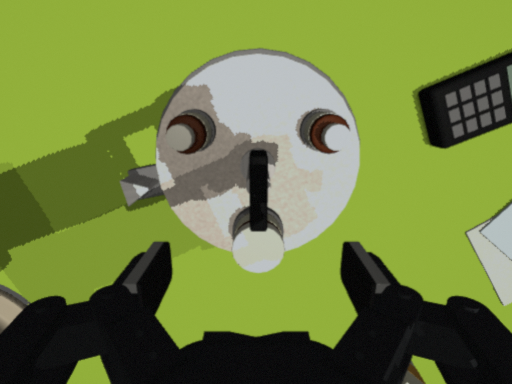

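Wrist view: the bar runs nearly vertical in the image, x≈259, from v≈152 to 230, centred between the fingers. The jar lid is at (258,246), the bottle caps at (180,138) and (325,135), and the pointer wedge around (142,185).

Run:
```python
from h import *
c=dict(np.load('w0.npz',allow_pickle=True)); c={k:c[k] for k in c}
im=cv2.imread('pics/w0.png')
m=np.zeros((384,512),np.uint8); m[145:236,235:285]=(im[145:236,235:285].max(2)<55)*255
k,_=cv2.findContours(m,0,2); k=max(k,key=cv2.contourArea); mm=np.zeros_like(m); cv2.drawContours(mm,[k],-1,255,-1)
x,y,w,h=cv2.boundingRect(k); print(x,y,w,h)
def row(v): xs=np.where(mm[v])[0]; return xs.min(),xs.max(),(xs.min()+xs.max())/2
for v in range(y,y+h,8): print(v,row(v))
vj=y+h; a=onz(c,row(vj-6)[2],vj,167); b=onz(c,row(y+10)[2],y,135)
print('jar end',a,'far end',b,'len',np.hypot(*(a-b)[:2]),'ctr',((a+b)/2)[:2],'jardir',np.arctan2(*(a-b)[:2][::-1]))
o=((a+b)/2)[:2]
for n,u,v,z in [('jar',258,246,102),('b1',180,138,124),('b2',328,136,124)]:
    p=onz(c,u,v,z)[:2]; print(n,p.round(1),np.hypot(*(p-o)).round(1),np.arctan2(*(p-o)[::-1]).round(3))
hsv=cv2.cvtColor(im,cv2.COLOR_BGR2HSV); M=((hsv[...,1]<130)&(hsv[...,2]>30)).astype(np.uint8)*255
z=cv2.resize(im[150:220,100:200],None,fx=7,fy=7,interpolation=2)
for th in [2.70,2.75,2.80]:
    q=proj(c,[[o[0]+141*np.cos(th),o[1]+141*np.sin(th),54]])[0]; print(th,q.round(1)); cv2.circle(z,tuple(int(i) for i in (q-[100,150])*7),3,(0,0,255),-1)
cv2.imwrite('pics/p.png',z)
```

```text
237 150 39 81
150 (np.int64(251), np.int64(264), np.float64(257.5))
158 (np.int64(249), np.int64(267), np.float64(258.0))
166 (np.int64(249), np.int64(266), np.float64(257.5))
174 (np.int64(249), np.int64(267), np.float64(258.0))
182 (np.int64(250), np.int64(267), np.float64(258.5))
190 (np.int64(250), np.int64(266), np.float64(258.0))
198 (np.int64(250), np.int64(266), np.float64(258.0))
206 (np.int64(250), np.int64(266), np.float64(258.0))
214 (np.int64(239), np.int64(267), np.float64(253.0))
222 (np.int64(245), np.int64(269), np.float64(257.0))
230 (np.int64(252), np.int64(264), np.float64(258.0))
jar end [547.0477175  -36.04499699 167.        ] far end [588.10940008  17.65784404 135.        ] len 67.60219605330693 ctr [567.57855879  -9.19357647] jardir -2.223581904114548
jar [522.6 -79.3] 83.3 -2.141
b1 [531.9  67.7] 84.8 2.005
b2 [650.  -10.5] 82.4 -0.015
2.7 [144.9 183.8]
2.75 [146.5 189.1]
2.8 [148.4 194.3]
```

View pics/p.png

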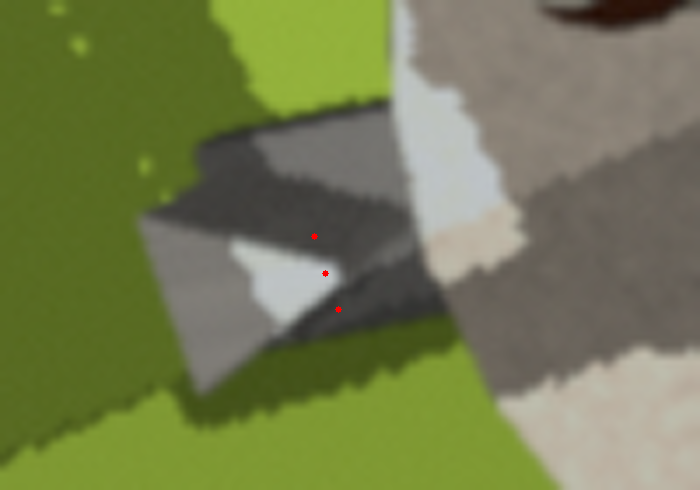

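The measurements agree:
- **Axis:** near (567.5, -8).
- **Jar direction:** about -2.145.
- **Pointer:** about 2.76, so the turn is about 1.37 clockwise.

Next I descend and grip.

Request:
carry_out(
  targets=[
    {"x":0,"y":-0.002,"z":-0.03,"ax":0,"ay":0,"az":0.02,"hand":1},
    {"x":0,"y":-0.002,"z":-0.06,"ax":0,"ay":0,"az":0.02,"hand":1},
    {"x":0,"y":-0.002,"z":-0.09,"ax":0,"ay":0,"az":0.02,"hand":1},
    {"x":0,"y":-0.002,"z":-0.124,"ax":0,"ay":0,"az":0.02,"hand":1},
    {"x":0,"y":-0.002,"z":-0.124,"ax":0,"ay":0,"az":0.02,"hand":1},
  ],
)

```text
time_s: 2.17
eef_pos: [565.2, -10.0, 135.3]
ee_rot: [-0.335, -0.621, -0.338, 0.623]
force: [0.4, 0.0, 0.2]
grip_width: 0.998
```

Request:
carry_out(
  targets=[
    {"x":0,"y":0,"z":0,"ax":0,"ay":0,"az":0,"hand":-1},
    {"x":0,"y":0,"z":0,"ax":0,"ay":0,"az":0,"hand":-1},
    {"x":0,"y":0,"z":0,"ax":0,"ay":0,"az":0,"hand":-1},
    {"x":0,"y":0,"z":0,"ax":0,"ay":0,"az":0,"hand":-1},
    {"x":0,"y":0,"z":0,"ax":0,"ay":0,"az":0,"hand":-1},
  ],
  grip_force=30,
)

```text
time_s: 2.8
eef_pos: [566.9, -10.4, 137.9]
ee_rot: [0.337, 0.622, 0.336, -0.622]
force: [1.7, -0.9, 4.1]
grip_width: 0.18
```

Request:
carry_out(
  targets=[
    {"x":0,"y":0,"z":0,"ax":0,"ay":0,"az":-0.08,"hand":-1},
    {"x":0,"y":0,"z":0,"ax":0,"ay":0,"az":-0.18,"hand":-1},
    {"x":0,"y":0,"z":0,"ax":0,"ay":0,"az":-0.28,"hand":-1},
    {"x":0,"y":0,"z":0,"ax":0,"ay":0,"az":-0.38,"hand":-1},
    {"x":0,"y":0,"z":0,"ax":0,"ay":0,"az":-0.48,"hand":-1},
  ],
)

```text
time_s: 3.42
eef_pos: [566.4, -9.9, 137.9]
ee_rot: [0.178, 0.684, 0.178, -0.684]
force: [-2.4, 2.6, 5.4]
grip_width: 0.186
```

Request:
carry_out(
  targets=[
    {"x":0,"y":0,"z":0,"ax":0,"ay":0,"az":-0.1,"hand":-1},
    {"x":0,"y":0,"z":0,"ax":0,"ay":0,"az":-0.2,"hand":-1},
    {"x":0,"y":0,"z":0,"ax":0,"ay":0,"az":-0.3,"hand":-1},
    {"x":0,"y":0,"z":0,"ax":0,"ay":0,"az":-0.4,"hand":-1},
    {"x":0,"y":0,"z":0,"ax":0,"ay":0,"az":-0.48,"hand":-1},
  ],
)

```text
time_s: 4.05
eef_pos: [566.2, -9.2, 137.9]
ee_rot: [-0.01, -0.707, -0.011, 0.707]
force: [-2.6, 5.7, 6.3]
grip_width: 0.182
```

Request:
carry_out(
  targets=[
    {"x":0,"y":0,"z":0,"ax":0,"ay":0,"az":-0.1,"hand":-1},
    {"x":0,"y":0,"z":0,"ax":0,"ay":0,"az":-0.2,"hand":-1},
    {"x":0,"y":0,"z":0,"ax":0,"ay":0,"az":-0.3,"hand":-1},
    {"x":0,"y":0,"z":0,"ax":0,"ay":0,"az":-0.4,"hand":-1},
    {"x":0,"y":0,"z":0,"ax":0,"ay":0,"az":-0.4,"hand":-1},
  ],
)

```text
time_s: 4.68
eef_pos: [566.3, -8.7, 137.8]
ee_rot: [0.13, -0.695, 0.129, 0.695]
force: [-2.8, 8.0, 6.2]
grip_width: 0.18
```

Run:
```python
from h import *
from scipy.spatial.transform import Rotation as T
s=ctrl.sense();R=T.from_quat(s['ee_rot'],scalar_first=True).as_matrix();print(np.arctan2(R[1,1],R[0,1]),s['joints'].round(2) if hasattr(s['joints'],'round') else s['joints'],s['wrist_torque'],s['force'])
im=viewer.capture('wrist'); im2=viewer.capture('scene')
cv2.imwrite('pics/w1.png',np.hstack([cv2.resize(im,(400,300)),cv2.resize(im2[130:280,190:350],(320,300))]))
```

```text
-1.9394969134760502 [-0.22  0.49  1.5   0.    1.16  1.72] [ 1.11610688  0.23857453 -0.01764336] [-2.75879891  8.03716369  6.16259384]
```

View pics/w1.png

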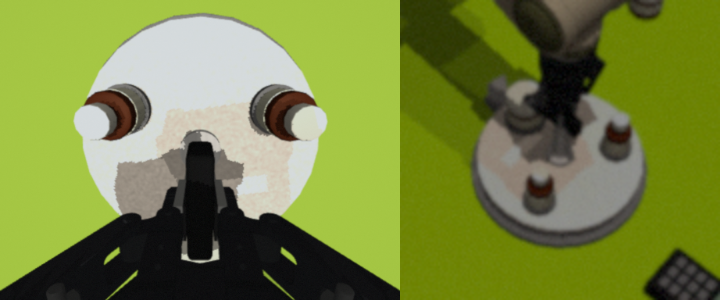

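The bar is still in the jaws. The jar is hidden under the gripper on the pointer side, the bottles sit symmetrically at left and right, and the wrist torque about z is about 0. I'll release and rise.

Request:
carry_out(
  targets=[
    {"x":0,"y":0,"z":0,"ax":0,"ay":0,"az":0,"hand":0.2},
    {"x":0,"y":0,"z":0,"ax":0,"ay":0,"az":0,"hand":0.6},
    {"x":0,"y":0,"z":0,"ax":0,"ay":0,"az":0,"hand":1},
    {"x":0,"y":0,"z":0,"ax":0,"ay":0,"az":0,"hand":1},
    {"x":0,"y":0,"z":0,"ax":0,"ay":0,"az":0,"hand":1},
  ],
)

```text
time_s: 5.4
eef_pos: [566.5, -10.3, 137.3]
ee_rot: [0.129, -0.695, 0.129, 0.695]
force: [0.0, 0.7, -0.2]
grip_width: 0.997
```

Request:
carry_out(
  targets=[
    {"x":0,"y":0,"z":0.02,"ax":0,"ay":0,"az":0,"hand":1},
    {"x":0,"y":0,"z":0.05,"ax":0,"ay":0,"az":0,"hand":1},
    {"x":0,"y":0,"z":0.08,"ax":0,"ay":0,"az":0,"hand":1},
    {"x":0,"y":0,"z":0.11,"ax":0,"ay":0,"az":0,"hand":1},
    {"x":0,"y":0,"z":0.13,"ax":0,"ay":0,"az":0,"hand":1},
  ],
)

```text
time_s: 6.02
eef_pos: [566.6, -10.3, 268.8]
ee_rot: [-0.129, 0.696, -0.129, -0.695]
force: [0.1, 0.0, 0.3]
grip_width: 1.001
```

Request:
carry_out(
  targets=[
    {"x":0.01,"y":-0.04,"z":0.01,"ax":0,"ay":0,"az":0,"hand":1},
    {"x":0,"y":-0.09,"z":0.02,"ax":0,"ay":0,"az":0,"hand":1},
    {"x":-0.02,"y":-0.14,"z":0.03,"ax":0,"ay":0,"az":0,"hand":1},
    {"x":-0.05,"y":-0.19,"z":0.03,"ax":0,"ay":0,"az":0,"hand":1},
    {"x":-0.08,"y":-0.24,"z":0.03,"ax":0,"ay":0,"az":0,"hand":1},
  ],
)

```text
time_s: 6.65
eef_pos: [485.4, -251.7, 297.4]
ee_rot: [-0.129, 0.695, -0.129, -0.695]
force: [-0.3, -1.1, 0.3]
grip_width: 0.998
```

Run:
```python
from h import *
s=ctrl.sense();print(s['time_s'],s['force'],s['eef_pos'])
im=viewer.capture('top'); im2=viewer.capture('scene')
cv2.imwrite('pics/f.png',np.hstack([cv2.resize(im[135:240,200:300],(400,420),interpolation=2),cv2.resize(im2[100:260,200:350],(394,420),interpolation=2)]))
cv2.imwrite('pics/top1.png',im)
```

```text
6.65 [-0.33445425 -1.14615421  0.30313028] [ 485.35907568 -251.6782715   297.37753378]
```

View pics/f.png

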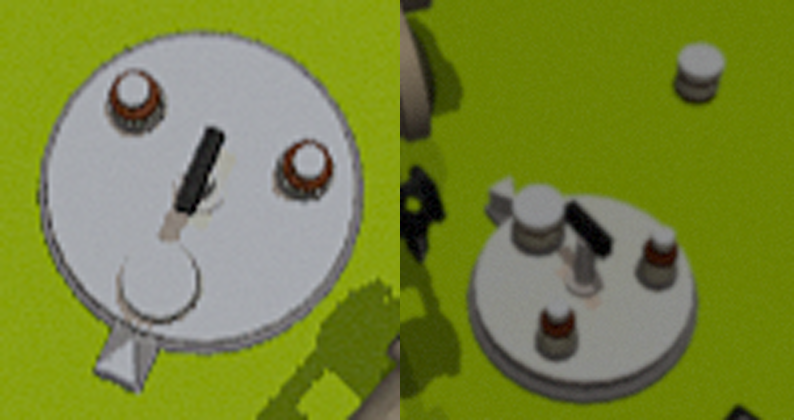

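The top crop shows the jar lid at (160,280), directly inside the wedge at (125,360), with the bar in line and the gripper clear. The loose jar is standing. A quick numeric check before handing in.

Run:
```python
from h import *
c=info('top'); f=lambda u,v,z:onz(c,200+u/4,135+v/4,z)[:2]
j,b1,b2,t=f(160,281,102),f(134,89,124),f(310,159,124),f(125,340,54)
o=(j+b1+b2)/3; A=lambda p:np.arctan2(*(p-o)[::-1])
print(o.round(1)); print('jar',A(j),A(b2)+2.094+0,A(b1)-2.094,'tip',A(t),np.hypot(*(t-o)))
e=f(186,211,167)-f(214,129,167); print('bar',np.arctan2(e[1],e[0]),np.hypot(*e))
a=cv2.imread('pics/top0.png');b=cv2.imread('pics/top1.png')
print('loose jar diff',cv2.absdiff(a,b)[175:205,118:152].mean(), 'bg',cv2.absdiff(a,b)[175:205,60:100].mean())
```

```text
[567.2 -12.1]
jar 2.779550845507162 0.6919323481383155 -1.418932725497564 tip 2.7026309712147447 143.55704648547555
bar 2.8335136950521997 67.45170343547736
loose jar diff 3.2398692810457517 bg 4.020277777777777
```

```bash
python3 -c "
from h import *
print(finish_job())"
```

```text
the job is handed in; nothing more can be done
None
```

I gripped the black handle, turned the carousel about 1.36 rad clockwise, let go, and moved the arm clear. I handed the job in at about 6.8 s of the 32 s allowed.

- **Jar position:** After release, the top camera put the jar's direction at about 2.78 rad. The pointer came out between 2.70 and 2.78 rad, depending on the camera and the wedge point I picked. That suggests the jar is about 2° off the pointer, inside the 5° detent range.
- **Weakest check:** The lowest pointer reading (a rough pick in the top image) would mean about 4.5° off. The bar's direction, picked from the same image, read 2.83 rad, about 3° from the jar reading. I did not measure the click itself. The evidence for it is that the twist on the wrist was near zero just before release and the jar stayed in place afterwards.
- **Loose jar:** It looks undisturbed. The change between the before and after pictures there was no more than background noise.
- **Forces:** The tool force readings after each move stayed under about 11 N, and the gripper was touching nothing at the end.

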